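Pull a spring balance out to its red marker on the anchor pin and hold

TASK

Do the pull check on the steel anchor post: pick up the spring balance by its yellow handle, put the ring of its rod over the post's thin pin, and pull the handle level and straight away from the post until the blue pointer stands within the width of the red marker on the scale. Finish while still holding it there, steady, level, under spring tension and clear of the bench; do not let go. Leave the flask, the reagent bottle, the red rubber bulb and the vial where they stand, and do not overload the post with hard knocks or tugs.

Things in the scene. Friction and masses are not known exactly. Their poses are not given: they have to be found in the camera images.
- balance: spring balance lying flat, about 0.19 kg. Origin: underside of the yellow handle, under its centre; x along the rod to the ring, z up. Handle 64 long (x) x 26 wide (y) x 30 high: grip it across the 26. Ahead of it (x 30 to 147) a white scale plate 36 wide, 6 thick, underside level with the handle's, and on it an aluminium barrel (19 diameter, x 30 to 70) hiding the spring; tick marks every 5
- handle (a point): point in the middle of the balance's yellow handle, 20 above its underside; axes as the balance. The balance's weight is centred about 35 ahead of it
- rod (a joint): how far the rod is pulled out of the barrel, m: 0 at rest (spring holds it in), end stop at 0.065. The spring pulls it in with about 2.4 N at 0, growing by 1.2 N per 10 mm (9 N at 0.055)
- ring (a point): centre of the flat steel ring at the rod's end: inner diameter 28, outer 44, 8 thick, lying level (ring axis along the balance's z), 185 ahead of the handle's centre with the rod in and 18 above the balance's underside; moves with the rod. Axes as the balance
- pointer (a point): tip of the blue pointer on the rod, 78 ahead of the handle's centre with the rod in, on the scale's +y side; moves with the rod along the scale. Axes as the balance
- marker (a joint): where the red marker is clamped on the scale, m, in the same measure as the rod; the pointer stands at the marker's middle when both values are equal. Between 0.030 and 0.055, different every time; it is clamped tight and stays there
- mark (a point): middle of the red marker, a red tab 8 wide along the scale on the scale plate's +y edge, 13 across, standing 12 above the plate's underside. Axes as the balance
- anchor: steel anchor post fixed to the bench, stands differently every time; origin under its centre on the bench. Round foot 80 diameter and 10 high, column 36 diameter up to 40 above the bench, then a thin upright pin 10 diameter from 40 up to 76. The ring goes over the pin and cannot go lower than the column's shoulder at 40
- pin_top (a point): top centre of the anchor's pin, 76 above the bench
- flask: glass conical flask with a red-brown stopper, 64 diameter, 106 high; origin under its centre; bystander
- reagent: small glass reagent bottle with green tape, 55 diameter, 93 high; origin under its centre; bystander
- bulb: red rubber pipette bulb, about 57 x 75 x 80 high; origin under its centre; bystander
- vial: small sample vial with a white cap, 24 diameter, 52 high; origin under its centre; bystander
Things that resemble listed ones, but are neither listed nor needed, are in the scene too. Leave any orange look-alike of the anchor alone.

How it is judged:
On the way, in this order (a step that is already met when the one before it is completed fails the run):
1. the balance is lifted clear of the bench in the gripper, its ring not yet on the pin (height (world z) of balance above 0.02 m and contact force between the fingers and balance above 1 N and not (horizontal distance between ring and pin_top below 0.014 m and z of ring in the frame of pin_top between -0.038 and -0.004 m)), for 0.1 s.
2. the ring is over the pin, below its top, the rod not yet pulled to the marker (horizontal distance between ring and pin_top below 0.014 m and z of ring in the frame of pin_top between -0.038 and -0.004 m and x of pointer in the frame of mark below -0.006 m), for 0.1 s.
At the end, for the whole second after the job is handed in: Still gripped; ring over the pin (centre 4 mm or more below its top), pointer within 4 mm of the red marker's middle, ring pulling on the post with over 3 N, balance steady (under 20 mm/s), level to 15 degrees, underside over 15 mm above the bench; bystanders in place (horizontal distance between ring and pin_top below 0.014 m and z of ring in the frame of pin_top between -0.038 and -0.004 m and x of pointer in the frame of mark between -0.004 and 0.004 m and contact force between balance and anchor above 3 N and contact force between the fingers and balance above 1 N and height (world z) of balance above 0.015 m and angle between balance's own z axis and vertical below 0.26 rad and linear speed of balance below 0.02 m/s); the arm keeps its last pose, push and grip.
It fails at once if the conical flask is moved more than 20 mm or tipped over (distance of flask from where it was at the start of the episode above 0.02 m or angle between flask's own z axis and vertical above 0.5 rad).
It fails at once if the reagent bottle is moved more than 20 mm or tipped over (distance of reagent from where it was at the start of the episode above 0.02 m or angle between reagent's own z axis and vertical above 0.5 rad).
It fails at once if the pipette bulb is moved more than 20 mm or tipped over (distance of bulb from where it was at the start of the episode above 0.02 m or angle between bulb's own z axis and vertical above 0.5 rad).
It fails at once if the sample vial is moved more than 20 mm or tipped over (distance of vial from where it was at the start of the episode above 0.02 m or angle between vial's own z axis and vertical above 0.5 rad).
It fails at once if the post is loaded with more than 40 N (contact force between balance and anchor above 40 N).
It also fails if it takes over 40 s, if anything falls off the work surface, if the arm or the gripper's body presses on something with over 40 N, if the wrist force passes 120 N, or if a joint passes its speed limit or range.

ROBOT

A 6-joint arm with a two-finger parallel gripper is mounted at the origin on a cart in front of the work surface, level with it; the furniture and walls round the work are solid. World frame = base frame: x ahead of the robot, y to its left, z up, the work surface at z = 0. Lengths are in m, angles in rad, forces in N, time in s.
With the tool pointing down it reaches from about 0.375 to 0.975 m from the base axis. Payload 3.8 kg.
Tool frame: the origin (TCP) lies midway between the tips of the shut fingers; the grasp point (between the pads) lies 19 mm behind it; z points along the fingers, y is the direction in which the jaws open and shut (so a half turn about z gives the same grasp; the last joint's range is limited). The gripper opens to 85 mm and grips with 20 to 120 N. Pads are 22 mm wide; open, the fingers measure 114 mm over their backs; the gripper's body (76 mm by 85 mm) begins 54 mm behind the grasp point. The pads swing forward as they close: fully open they stand 13 mm farther back than shut.
Start: joints at [1.198, 0.264, 1.604, -0, 1.274, -0.037], TCP at [0.222, 0.637, 0.231] pointing down, gripper open.
Joint ranges: [-2.63, 2.63], [-0.94, 2.18], [0.31, 2.57], [-1.31, 4.45], [0, 2.66], [-2.55, 2.55]. Speed limits (rad/s): [2.57, 2.57, 3.14, 3.14, 3.14, 3.14].

INTERFACE

Orientations are given as a rotation vector (axis times angle).
In Python, from workcell import bot gives the robot as it stands.
- The arm moves only by the tool drive_tool, never from a script. Its argument "deltas" is a list of rows, each an object with "hand": the opening, from 0 (shut) to 1 (fully open); "offset": the shift along the world's x, y, z in cm, a list of three; "angular": the turn, a rotation vector about the world's x, y, z in degrees, a list of three. A call has 1 to 8 rows; each row is the pose to reach, as a shift and turn from the pose commanded when the call began; what a row does not reach only later rows make up. A row lasts 1/8 s, in which the tool goes at most 62.5 mm and 10.7 degrees, less where a joint would pass 70% of its speed; a pose out of reach is approached as far as the arm can. A call with a gripper value outside its range is refused whole. The fingers move at their own pace and stop on an object; "force" is the grip in N (left out, the last holds). Time passes only in rows, so rows that repeat a pose let the fingers close. It gives the time, the measured TCP pose, the force and the opening at its end, in the units of the state.
- bot.read_state(): the state, without advancing time (a new reading comes with each control period).
- bot.read_camera(name): name is "scene" or "top" or "wrist"; returns a dict with "frame" (420x560x3 uint8, blue, green, red), "mtx" (3x3 intrinsics, pixels), "R" (3x3) and "t" (3): a world point X has camera coordinates R X + t. Camera axes: x right, y down, z forward; pixel columns grow to the right and rows downward; lengths in m; the calibration is good to about 2 mm. The wrist camera is an equidistant fisheye: a pixel r from the principal point sees the ray r / f radians off the axis. A picture is of the moment at which its call begins. There is no depth.
- bot.finish_job(): hands the job in, once; it reports no verdict.
The state is a dict: "time": time; "q": joint angles; "joint_vel": joint speeds; "joint_torque": joint torques, N m; "tool_pos": TCP position; "tcp_rot": TCP orientation; "wrist_force": force on the tool from outside, world axes, zero at the start; "torque": the same for the moment, N m; "width": opening from 0.0 (shut) to 1.0 (fully open).
Only numpy, scipy, OpenCV 4.12 (cv2) and the standard library are available. Lean on these libraries where they do the work, as an engineer would, in place of code of your own. Each camera call takes 0.05 s, during which the arm holds its last target. There are 200 camera calls.

## Working session

There is one attempt and no reset: what is moved stays moved. The work goes in short steps, Python scripts to look and compute and a tool call to move; the robot and the scene stay as the last step left them, time stands still between calls to the robot, and variables do not carry over. Pictures are saved under pics/ and viewed, about 8 in all and at most 12, crops included, and the job is handed in when it is done.

Besides the shell and the picture viewer there is one more tool, called after "Request:" in YAML: its name, and indented under it one key for each argument. drive_tool: Moves the arm, as the interface text tells. Its arguments: {"type":"object","properties":{"deltas":{"type":"array"},"force":{"type":"number"}},"required":["deltas"]}

```bash
mkdir -p pics
cat > h.py <<'E'
import numpy as np, cv2
from workcell import bot
def shot(n,f=None):
    c=bot.read_camera(n)
    if f: cv2.imwrite('pics/'+f,c['frame'])
    return c
def ray(c,u,v,fish=False):
    K=c['mtx'];x=(u-K[0,2])/K[0,0];y=(v-K[1,2])/K[1,1]
    if fish:
        r=np.hypot(x,y);s=np.sin(r)/r if r>1e-9 else 1;d=np.array([x*s,y*s,np.cos(r)])
    else: d=np.array([x,y,1.])
    R=np.array(c['R']);return -R.T@np.array(c['t']),R.T@d
def atz(c,u,v,z,fish=False):
    o,d=ray(c,u,v,fish);return o+d*(z-o[2])/d[2]
def proj(c,X,fish=False):
    p=np.array(c['R'])@np.array(X)+np.array(c['t']);K=c['mtx']
    if fish:
        h=np.hypot(p[0],p[1]);r=np.arctan2(h,p[2]);a=p[:2]/max(h,1e-9)*r
    else:a=p[:2]/p[2]
    return np.array([K[0,0]*a[0]+K[0,2],K[1,1]*a[1]+K[1,2]])
E
python3 - <<'E'
from h import *
import pickle
t=shot('top');s=shot('scene')
pickle.dump((t,s),open('c0.pkl','wb'))
cv2.imwrite('pics/top.png',cv2.resize(t['frame'],(800,600)));cv2.imwrite('pics/scene.png',cv2.resize(s['frame'],(800,600)))
for c in(t,s):print(c['mtx'],-np.array(c['R']).T@c['t'],np.round(c['R'],2))
print(bot.read_state())
E
```

```text
[[479.55919978   0.         284.01059282]
 [  0.         479.55919978 204.95081323]
 [  0.           0.           1.        ]] [0.35381236 0.22459806 0.99727671] [[-0.02 -1.   -0.  ]
 [-0.99  0.02 -0.17]
 [ 0.17  0.   -0.99]]
[[381.89741714   0.         283.53829162]
 [  0.         381.89741714 213.74839285]
 [  0.           0.           1.        ]] [0.07605235 0.89676812 0.46918247] [[-0.83 -0.55  0.02]
 [-0.26  0.37 -0.89]
 [ 0.49 -0.75 -0.45]]
{'time': 0.1, 'q': array([ 1.19808511e+00,  2.64710725e-01,  1.60529482e+00,  1.73846468e-06,
        1.27372828e+00, -3.68932616e-02]), 'joint_vel': array([-7.61635508e-04, -3.67346581e-03, -3.49312663e-03, -2.39067587e-03,
        6.31066352e-05,  4.04827943e-04]), 'joint_torque': array([ 2.59395401e-04, -5.16701782e+01, -3.68590343e+01, -7.30986983e-06,
        6.22483087e-03,  6.75293762e-06]), 'tool_pos': array([0.22218275, 0.63664489, 0.23003338]), 'tcp_rot': array([-0.52495388, -3.0969777 ,  0.00329206]), 'wrist_force': array([-0.69141112, -0.39805821, -0.63713973]), 'torque': array([0.0071504 , 0.00735999, 0.05639563]), 'width': 1.0014163537596181}
```

View pics/top.png

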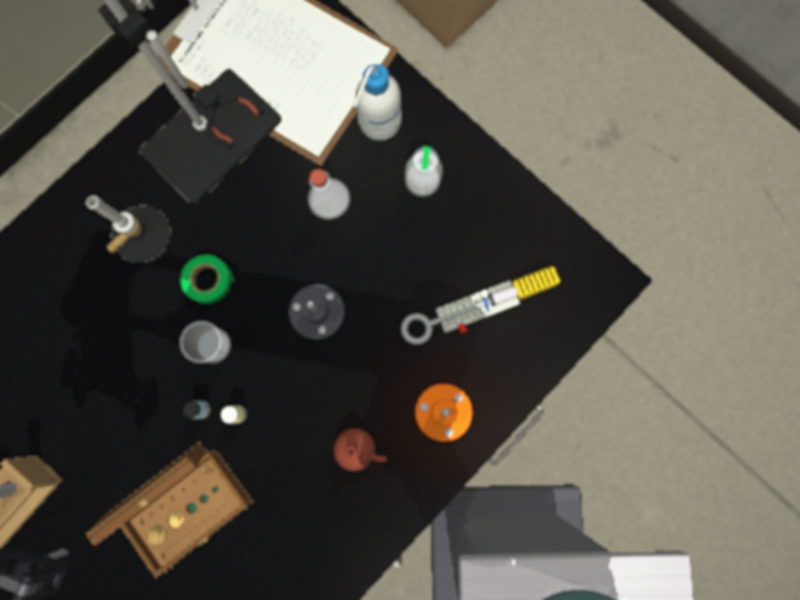

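View pics/scene.png

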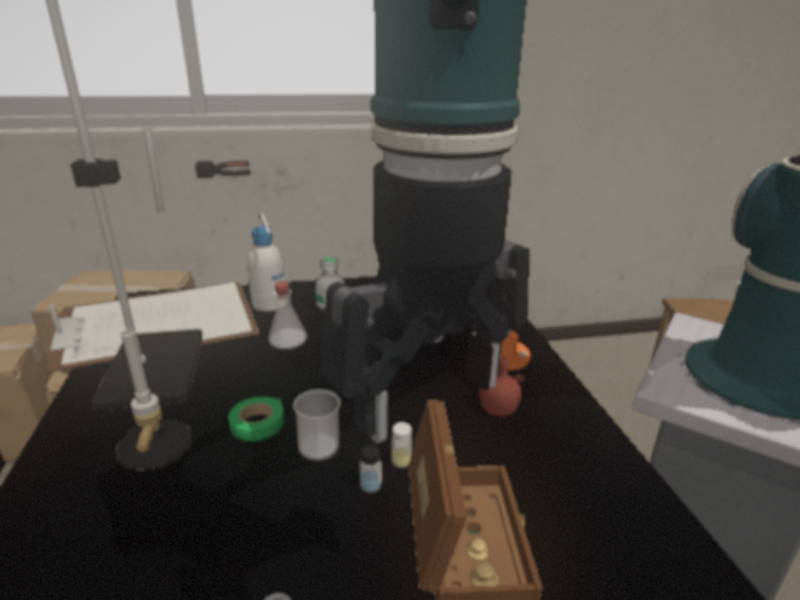

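The top view shows the balance: yellow handle at (538,283), ring at (417,328), red marker at (463,328). There are two candidates for the post: the grey steel one at (317,311) and the orange look-alike at (444,412), which is ruled out. The bulb is at (355,450), the flask at (328,195), the reagent bottle at (424,172) and the white-capped vial at (232,413). I'll check the choice in a close crop.

Run:
```python
from h import *
import pickle
t,s=pickle.load(open('c0.pkl','rb'))
f=t['frame'][170:260,190:400]
cv2.imwrite('pics/crop.png',cv2.resize(f,None,fx=3.8,fy=3.8,interpolation=cv2.INTER_CUBIC))
```

```text
(no output)
```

View pics/crop.png

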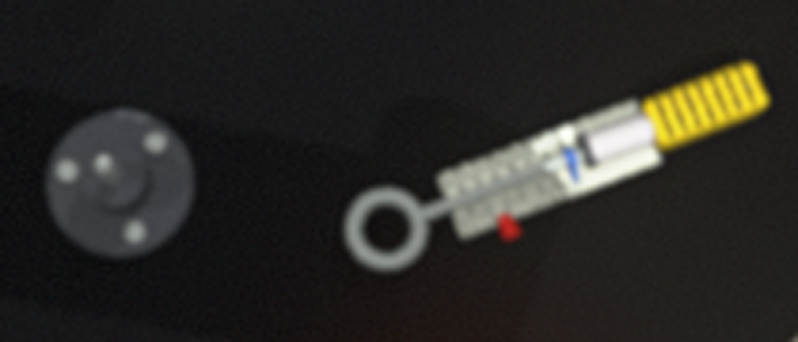

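The crop shows the steel post's foot centre at (120,183) and pin top at (103,160), the ring centre at (387,229), the red marker at (510,228), the pointer at (571,162) and the handle's top centre at about (707,104).

Run:
```python
from h import *
import pickle
t,s=pickle.load(open('c0.pkl','rb'))
P=lambda u,v,z:atz(t,190+u/3.8,170+v/3.8,z)
for n,a in dict(foot=(120,183,.01),pin=(103,160,.076),ring=(387,229,.022),hand=(706,104,.028),mark=(510,228,.012),ptr=(573,170,.012)).items():print(n,P(*a).round(4))
r,h=P(387,229,.022),P(706,104,.028);d=r-h;print(np.hypot(d[0],d[1]),np.degrees(np.arctan2(d[1],d[0])))
for n,u,v,z in[('orange',444,412,.01),('bulb',352,450,.04),('flask',330,198,.03),('reag',424,178,.04),('vial',232,416,.04),('corner',650,280,0)]:print(n,atz(t,u*.7,v*.7,z).round(3))
st=bot.read_state()
from scipy.spatial.transform import Rotation as R
print(R.from_rotvec(st['tcp_rot']).as_matrix().round(3))
```

```text
foot [0.4985 0.3551 0.01  ]
pin [0.5009 0.3552 0.076 ]
ring [0.4691 0.2097 0.022 ]
hand [0.5333 0.0359 0.028 ]
mark [0.4696 0.1427 0.012 ]
ptr [0.5009 0.1073 0.012 ]
0.18525839042597003 110.25309994775147
orange [0.351 0.174 0.01 ]
bulb [0.303 0.302 0.04 ]
flask [0.664 0.333 0.03 ]
reag [0.688 0.195 0.04 ]
vial [0.351 0.467 0.04 ]
corner [ 0.538 -0.137  0.   ]
[[-0.944  0.33  -0.001]
 [ 0.33   0.944 -0.002]
 [ 0.    -0.002 -1.   ]]
```

Request:
drive_tool:
  deltas:
    - {"hand": 1, "offset": [2.6, -5, 0], "angular": [0, 0, -4.2]}
    - {"hand": 1, "offset": [5.2, -10, 0], "angular": [0, 0, -8.4]}
    - {"hand": 1, "offset": [7.8, -15, 0], "angular": [0, 0, -12.6]}
    - {"hand": 1, "offset": [10.4, -20, 0], "angular": [0, 0, -16.8]}
    - {"hand": 1, "offset": [13, -25, 0], "angular": [0, 0, -21]}
    - {"hand": 1, "offset": [15.6, -30, 0], "angular": [0, 0, -25.2]}
    - {"hand": 1, "offset": [18.2, -35, 0], "angular": [0, 0, -29.4]}
    - {"hand": 1, "offset": [20.8, -40, 0], "angular": [0, 0, -33.6]}
  force: 80

```text
time: 1.1
tool_pos: [0.4307, 0.2355, 0.231]
tcp_rot: [-1.401, -2.812, 0.0]
wrist_force: [0.4, 0.5, -0.3]
width: 1.0
```

Request:
drive_tool:
  deltas:
    - {"hand": 1, "offset": [2.6, -5, -2], "angular": [0, 0, -4.2]}
    - {"hand": 1, "offset": [5.2, -10, -5], "angular": [0, 0, -8.4]}
    - {"hand": 1, "offset": [7.8, -15, -8], "angular": [0, 0, -12.6]}
    - {"hand": 1, "offset": [10.3, -20.1, -11], "angular": [0, 0, -16.9]}
    - {"hand": 1, "offset": [10.3, -20.1, -11], "angular": [0, 0, -16.9]}
    - {"hand": 1, "offset": [10.3, -20.1, -11], "angular": [0, 0, -16.9]}

```text
time: 1.85
tool_pos: [0.5329, 0.0363, 0.1208]
tcp_rot: [-1.796, -2.576, 0.001]
wrist_force: [0.7, 0.7, 0.5]
width: 0.998
```

Run:
```python
from h import *
from scipy.spatial.transform import Rotation as R
w=shot('wrist');s=bot.read_state();print(s['tool_pos'],R.from_rotvec(s['tcp_rot']).as_matrix().round(3),s['time'])
print(w['mtx'],np.round(w['R'],2))
for X in [(.5333,.0359,.03),(.469,.2097,.022)]:
    p=proj(w,X,True);print(p)
    cv2.circle(w['frame'],(int(p[0]),int(p[1])),3,(255,0,255),1)
cv2.imwrite('pics/w1.png',cv2.resize(w['frame'],(800,600)))
```

```text
[0.53324219 0.03694041 0.12150589] [[-0.347  0.938 -0.   ]
 [ 0.938  0.347  0.001]
 [ 0.001 -0.    -1.   ]] 1.9
[[325.1922621    0.         282.53826336]
 [  0.         325.1922621  207.98173714]
 [  0.           0.           1.        ]] [[ 0.94  0.35 -0.  ]
 [ 0.33 -0.91  0.26]
 [ 0.09 -0.24 -0.97]]
[283.30156424 211.44057558]
[282.98107577 -27.65875308]
```

View pics/w1.png

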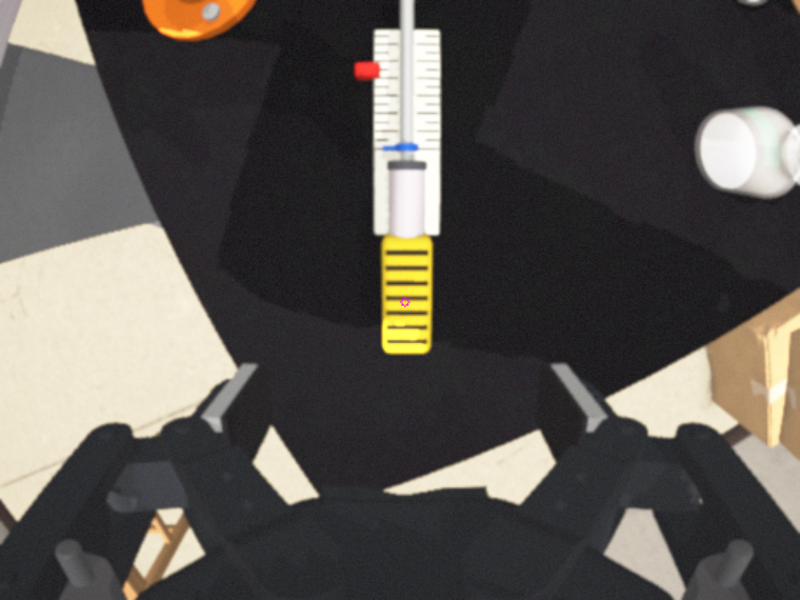

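The wrist view confirms the handle lies along the tool axis. Its centre is at about (407,296), against a predicted (404,302). The red marker is at (367,70) and the pointer at (400,148). Next I'll descend and grip.

Request:
drive_tool:
  deltas:
    - {"hand": 1, "offset": [0, 0, -4], "angular": [0, 0, 0]}
    - {"hand": 1, "offset": [0, 0, -7.5], "angular": [0, 0, 0]}
    - {"hand": 1, "offset": [0, 0, -10], "angular": [0, 0, 0]}
    - {"hand": 1, "offset": [0, 0, -11.6], "angular": [0, 0, 0]}
    - {"hand": 0.5, "offset": [0, 0, -11.6], "angular": [0, 0, 0]}
    - {"hand": 0.2, "offset": [0, 0, -11.6], "angular": [0, 0, 0]}
    - {"hand": 0, "offset": [0, 0, -11.6], "angular": [0, 0, 0]}
    - {"hand": 0, "offset": [0, 0, -11.6], "angular": [0, 0, 0]}
  force: 80

```text
time: 2.9
tool_pos: [0.535, 0.0363, 0.0069]
tcp_rot: [1.795, 2.575, 0.003]
wrist_force: [-2.1, 0.6, 5.4]
width: 0.288
```

Run:
```python
from h import *
s=bot.read_state();print(s)
import pickle
t,_=pickle.load(open('c0.pkl','rb'))
```

```text
{'time': 2.9, 'q': array([ 2.12699917e-02,  2.50975744e-01,  2.08499830e+00,  9.01580451e-05,
        8.02562747e-01, -3.32243219e-01]), 'joint_vel': array([ 0.0012114 ,  0.00082492,  0.0019258 ,  0.00357296, -0.00262611,
       -0.00014682]), 'joint_torque': array([-4.58855240e-02, -3.94460785e+01, -2.59553879e+01, -8.89625237e-02,
       -2.87094834e-02, -6.71277026e-03]), 'tool_pos': array([0.53497338, 0.03630878, 0.00686415]), 'tcp_rot': array([1.79490633, 2.57539083, 0.0029078 ]), 'wrist_force': array([-2.06257076,  0.55796157,  5.38709785]), 'torque': array([ 0.06420427,  0.41851647, -0.02677794]), 'width': 0.2879218729548331}
```

Request:
drive_tool:
  deltas:
    - {"hand": 0, "offset": [0, 0, 1], "angular": [0, 0, 0]}
    - {"hand": 0, "offset": [0, 0, 3], "angular": [0, 0, 0]}
    - {"hand": 0, "offset": [0, 0, 6], "angular": [0, 0, 0]}
    - {"hand": 0, "offset": [0, 0, 9], "angular": [0, 0, 0]}
    - {"hand": 0, "offset": [1, 4, 9], "angular": [0, 0, 0]}
    - {"hand": 0, "offset": [2, 8, 9], "angular": [0, 0, 0]}
    - {"hand": 0, "offset": [2, 8, 9], "angular": [0, 0, 0]}
    - {"hand": 0, "offset": [2, 8, 9], "angular": [0, 0, 0]}

```text
time: 3.9
tool_pos: [0.5527, 0.116, 0.0951]
tcp_rot: [-1.795, -2.578, 0.002]
wrist_force: [-0.6, -0.7, -1.8]
width: 0.29
```

Run:
```python
from h import *
import pickle
w=shot('wrist');t=shot('top');s=shot('scene');pickle.dump((w,t,s),open('c1.pkl','wb'))
st=bot.read_state();print(st['tool_pos'],st['wrist_force'],st['width'])
a=cv2.resize(t['frame'][170:260,190:400],None,fx=3.8,fy=3.8,interpolation=cv2.INTER_CUBIC)
b=cv2.resize(w['frame'][:180,140:420],(798,513))[:255]
cv2.imwrite('pics/v2.png',np.vstack([a,b]))
```

```text
[0.55284842 0.11530806 0.09498027] [ 0.19511566  0.43733844 -2.12386151] 0.28909116483481634
```

View pics/v2.png

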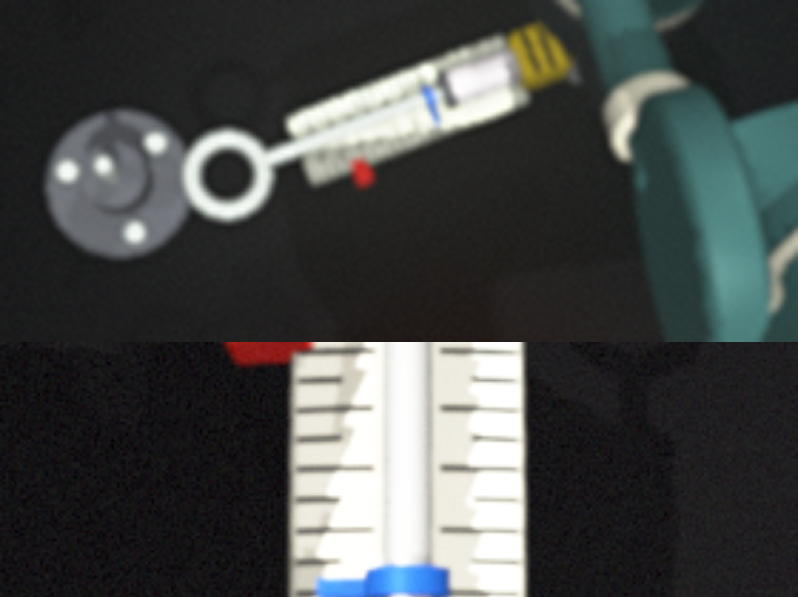

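The ring is held at crop (228,174), the pin top is at (103,163), and the marker at (363,173) and pointer at (431,105) are both visible. I'll work out the shift that puts the ring on the pin.

Run:
```python
from h import *
import pickle
w,t,s=pickle.load(open('c1.pkl','rb'))
P=lambda u,v,z:atz(t,190+u/3.8,170+v/3.8,z)
pin=P(103,163,.076);print('pin',pin)
for z in(.098,.106,.114):
  r=P(228,174,z);print(z,r.round(4),(pin-r).round(4))
print('expected ring by TCP', np.array([.469,.2097])+np.array([.5528-.535,.1153-.0363]))
print(P(363,173,.1)-P(431,112,.1))
```

```text
pin [0.49933346 0.35516074 0.076     ]
0.098 [0.4892 0.2896 0.098 ] [ 0.0102  0.0655 -0.022 ]
0.106 [0.488 0.289 0.106] [ 0.0114  0.0661 -0.03  ]
0.114 [0.4868 0.2885 0.114 ] [ 0.0126  0.0667 -0.038 ]
expected ring by TCP [0.4868 0.2887]
[-0.03024039  0.0345973   0.        ]
```

Request:
drive_tool:
  deltas:
    - {"hand": 0, "offset": [0.4, 2.2, 0], "angular": [0, 0, 0]}
    - {"hand": 0, "offset": [0.8, 4.4, 0], "angular": [0, 0, 0]}
    - {"hand": 0, "offset": [1.2, 6.6, 0], "angular": [0, 0, 0]}
    - {"hand": 0, "offset": [1.2, 6.6, 0], "angular": [0, 0, 0]}
    - {"hand": 0, "offset": [1.2, 6.6, 0], "angular": [0, 0, 0]}

```text
time: 4.68
tool_pos: [0.5652, 0.1827, 0.095]
tcp_rot: [-1.794, -2.579, 0.001]
wrist_force: [-0.0, -0.0, -2.3]
width: 0.285
```

Run:
```python
from h import *
import pickle
t=shot('top');s=shot('scene');pickle.dump((t,s),open('c2.pkl','wb'))
st=bot.read_state();print(st['tool_pos'],st['wrist_force'],st['width'])
a=cv2.resize(t['frame'][170:260,190:320],None,fx=6,fy=6,interpolation=cv2.INTER_CUBIC)[:300]
p=proj(s,(.5,.355,.09)).astype(int);print(p)
y,x=max(p[1]-35,0),max(p[0]-65,0)
b=cv2.resize(s['frame'][y:y+50,x:x+130],(780,300),interpolation=cv2.INTER_CUBIC)
print(x,y)
cv2.imwrite('pics/v3.png',np.vstack([a,b]))
```

```text
[0.56512955 0.18206864 0.0950545 ] [-0.82138915 -0.67517405 -1.66719831] 0.29137147289622156
[253 227]
188 192
```

View pics/v3.png

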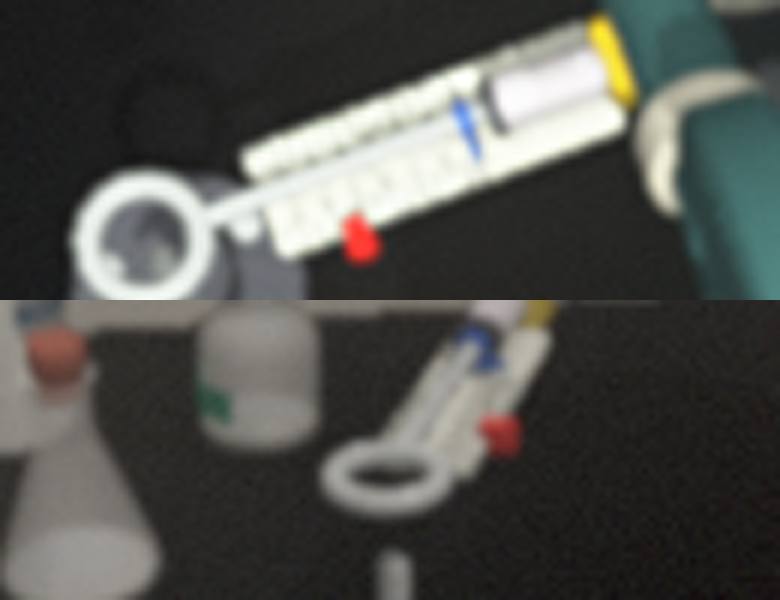

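The ring is at top-crop (144,237) and the pin shows inside it at about (163,252). In the scene crop the ring is at (387,476), directly above the pin top at (396,553). I'll check the remaining offset at height.

Run:
```python
from h import *
import pickle
t,s=pickle.load(open('c2.pkl','rb'))
P=lambda u,v,z:atz(t,190+u/6,170+v/6,z)
print(P(144,237,.106),P(163,254,.076))
# two-view triangulation
def tri(p,q):
    (a,d),(b,e)=ray(t,*p),ray(s,*q);M=np.c_[d,-e];k=np.linalg.lstsq(M,b-a,rcond=None)[0];return a+k[0]*d,b+k[1]*e
print(tri((190+144/6,170+237/6),(188+387/6,192+476/6)),tri((190+163/6,170+254/6),(188+396/6,192+553/6)))
```

```text
[0.50117426 0.35679893 0.106     ] [0.50043655 0.35504782 0.076     ]
(array([ 0.52048177,  0.37412003, -0.01077599]), array([ 0.49991564,  0.36246204, -0.01590555])) (array([ 0.51980742,  0.37228185, -0.04571208]), array([ 0.49827299,  0.36030016, -0.05083592]))
```

Run:
```python
from h import *
import pickle
t,s=pickle.load(open('c2.pkl','rb'))
def tri(p,q):
    (a,d),(b,e)=ray(t,*p),ray(s,*q);k=np.linalg.lstsq(np.c_[d,-e],b-a,rcond=None)[0];return (a+k[0]*d).round(4),(b+k[1]*e).round(4)
print(tri((190+144/6,170+237/6),(188+387/6,192+176/6)),tri((190+163/6,170+254/6),(188+396/6,192+253/6)))
```

```text
(array([0.5016, 0.3571, 0.1037]), array([0.5013, 0.357 , 0.1036])) (array([0.5009, 0.3554, 0.0733]), array([0.4998, 0.3548, 0.0731]))
```

Two-view triangulation puts the ring within about 2 mm of the pin axis, and level. I'll lower it now.

Request:
drive_tool:
  deltas:
    - {"hand": 0, "offset": [-0.1, -0.2, -0.8], "angular": [0, 0, 0]}
    - {"hand": 0, "offset": [-0.1, -0.2, -1.6], "angular": [0, 0, 0]}
    - {"hand": 0, "offset": [-0.1, -0.2, -2.4], "angular": [0, 0, 0]}
    - {"hand": 0, "offset": [-0.1, -0.2, -3.2], "angular": [0, 0, 0]}
    - {"hand": 0, "offset": [-0.1, -0.2, -4.0], "angular": [0, 0, 0]}
    - {"hand": 0, "offset": [-0.1, -0.2, -4.7], "angular": [0, 0, 0]}
    - {"hand": 0, "offset": [-0.1, -0.2, -4.7], "angular": [0, 0, 0]}
    - {"hand": 0, "offset": [-0.1, -0.2, -4.7], "angular": [0, 0, 0]}

```text
time: 5.78
tool_pos: [0.5647, 0.1804, 0.0485]
tcp_rot: [1.796, 2.577, 0.0]
wrist_force: [0.1, 0.1, -1.7]
width: 0.285
```

Request:
drive_tool:
  deltas:
    - {"hand": 0, "offset": [0.17, -0.47, 0], "angular": [0, 0, 0]}
    - {"hand": 0, "offset": [0.35, -0.94, 0], "angular": [0, 0, 0]}
    - {"hand": 0, "offset": [0.52, -1.41, 0], "angular": [0, 0, 0]}
    - {"hand": 0, "offset": [0.69, -1.88, 0], "angular": [0, 0, 0]}
    - {"hand": 0, "offset": [0.87, -2.35, 0], "angular": [0, 0, 0]}
    - {"hand": 0, "offset": [1.04, -2.82, 0], "angular": [0, 0, 0]}
    - {"hand": 0, "offset": [1.38, -3.75, 0], "angular": [0, 0, 0]}
    - {"hand": 0, "offset": [1.38, -3.75, 0], "angular": [0, 0, 0]}

```text
time: 6.78
tool_pos: [0.5782, 0.1427, 0.0482]
tcp_rot: [-1.797, -2.576, -0.0]
wrist_force: [-1.5, 5.7, -1.3]
width: 0.288
```

```bash
cat > look.py <<'E'
from h import *
import pickle,sys
t=shot('top');w=shot('wrist');s=shot('scene');pickle.dump((t,w,s),open('c3.pkl','wb'))
st=bot.read_state();print(st['tool_pos'],st['wrist_force'],st['width'])
a=cv2.resize(t['frame'][190:240,190:320],None,fx=6,fy=6,interpolation=cv2.INTER_CUBIC)
b=cv2.resize(w['frame'][:100,150:410],(780,300),interpolation=cv2.INTER_CUBIC)
cv2.imwrite('pics/'+sys.argv[1],np.vstack([a,b]))
E
python3 look.py v4.png
```

```text
[0.57802156 0.14322635 0.04821959] [-1.54500337  5.49998977 -1.55054798] 0.2893758093845717
```

View pics/v4.png

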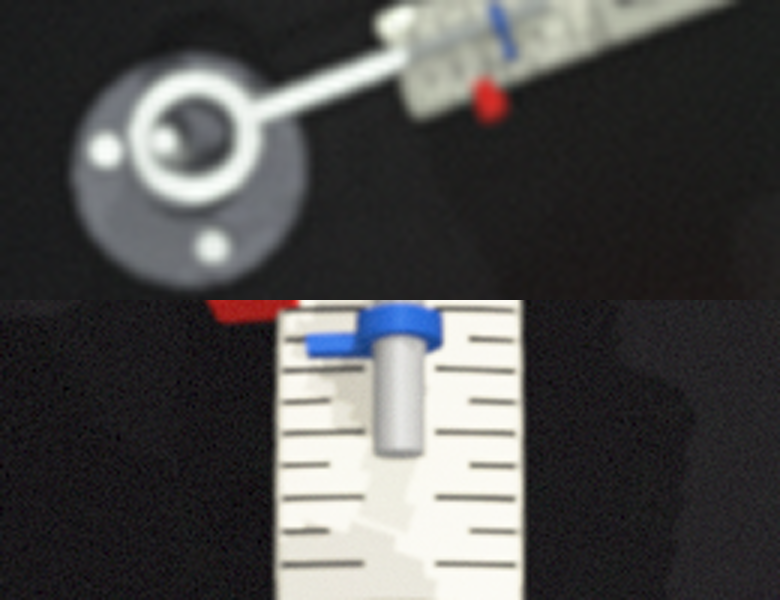

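The ring is hooked, with the pin against its far wall at (165,140), and the wrist force is about 5.9 N. The pointer (513,57) still stands short of the red mark (490,102). I'll measure the gap along the scale axis in all the top views.

```bash
cat > gap.py <<'E'
from h import *
import pickle
ax=np.array([-.346,.938])
def blob(f,k,box):
    b,g,r=[f[...,i].astype(int) for i in range(3)]
    m=np.clip((r-np.maximum(g,b)) if k=='r' else (b-np.maximum(r,g)),0,None).astype(float);m[m<25]=0
    M=np.zeros_like(m);x0,y0,x1,y1=box;M[y0:y1,x0:x1]=m[y0:y1,x0:x1]
    Y,X=np.nonzero(M);w=M[Y,X];return (X*w).sum()/w.sum()+0.,(Y*w).sum()/w.sum()+0.
def gap(t,u,box=(240,170,370,240)):
    r=atz(t,*blob(t['frame'],'r',box),u+.010);b=atz(t,*blob(t['frame'],'b',box),u+.016)
    return ((r-b)[:2]@ax).round(4)
if __name__=='__main__':
    for f,i,u in[('c0.pkl',0,0),('c1.pkl',1,.088),('c2.pkl',0,.088),('c3.pkl',0,.041)]:
        print(f,gap(pickle.load(open(f,'rb'))[i],u))
E
python3 gap.py
```

```text
c0.pkl 0.0246
c1.pkl 0.0446
c2.pkl 0.0405
c3.pkl 0.0075
```

Request:
drive_tool:
  deltas:
    - {"hand": 0, "offset": [0.08, -0.22, 0], "angular": [0, 0, 0]}
    - {"hand": 0, "offset": [0.16, -0.44, 0], "angular": [0, 0, 0]}
    - {"hand": 0, "offset": [0.24, -0.66, 0], "angular": [0, 0, 0]}
    - {"hand": 0, "offset": [0.24, -0.66, 0], "angular": [0, 0, 0]}
    - {"hand": 0, "offset": [0.24, -0.66, 0], "angular": [0, 0, 0]}

```text
time: 7.55
tool_pos: [0.5802, 0.1369, 0.0482]
tcp_rot: [-1.796, -2.576, -0.001]
wrist_force: [-2.2, 6.2, -1.7]
width: 0.284
```

```bash
sed -i 's/frame..190:240,190:320.,None,fx=6,fy=6/frame"][175:225,230:360],None,fx=6,fy=6/;s/t\[.frame"\]/t["frame"]/' look.py; python3 look.py v5.png; python3 gap.py|tail -1
```

```text
[0.58023558 0.13696144 0.04817666] [-2.37065816  6.42100725 -1.78208083] 0.2845418021232398
c3.pkl 0.0014
```

View pics/v5.png

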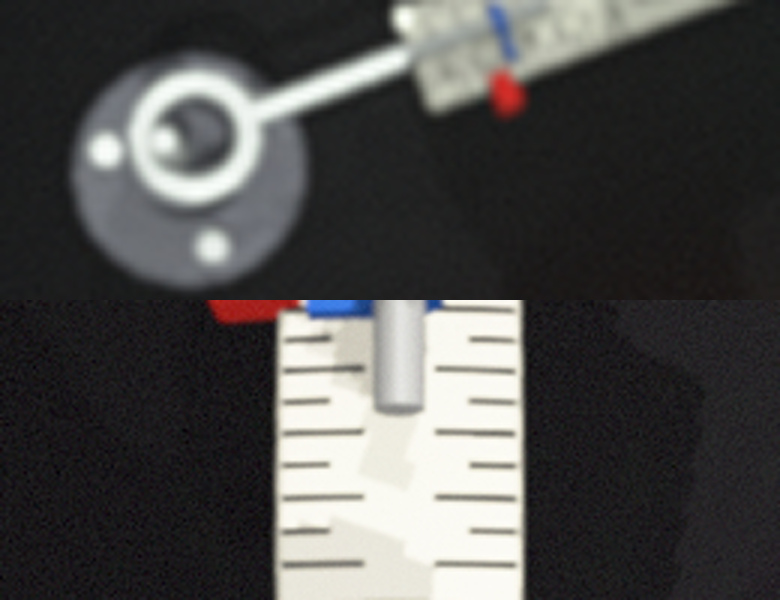

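```bash
cat > gap2.py <<'E'
from h import *
import pickle,sys
ax=np.array([-.346,.938])
def comp(f,k,box):
    x0,y0,x1,y1=box;F=cv2.resize(f[y0:y1,x0:x1],None,fx=4,fy=4,interpolation=cv2.INTER_CUBIC).astype(int)
    b,g,r=F[...,0],F[...,1],F[...,2]
    m=((r-np.maximum(g,b)) if k=='r' else (b-r))
    M=(m>0.45*m.max()).astype(np.uint8)
    n,L,S,C=cv2.connectedComponentsWithStats(M);i=1+np.argmax(S[1:,4])
    c=(C[i]+.5)/4-.5
    return c[0]+x0,c[1]+y0,S[i,4]/16
for f,i,u,box in[('c0.pkl',0,0,(310,195,350,240)),('c1.pkl',1,.088,(270,185,315,225)),('c2.pkl',0,.088,(240,180,280,220)),('c3.pkl',0,.041,(260,180,290,215))]:
    t=pickle.load(open(f,'rb'))[i];r=comp(t['frame'],'r',box);b=comp(t['frame'],'b',box)
    R=atz(t,r[0],r[1],u+.010);B=atz(t,b[0],b[1],u+.012)
    print(f,np.round(r,1),np.round(b,1),((R-B)[:2]@ax).round(4),'perp',((R-B)[:2]@[-.938,-.346]).round(4))
E
python3 gap2.py
```

```text
c0.pkl [323.4 229.4  27.9] [340.  212.1  15.9] 0.0455 perp 0.0207
c1.pkl [284.9 215.1  29.7] [302.9 196.2  18. ] 0.0451 perp 0.0212
c2.pkl [249.6 209.6  34.7] [267.2 190.4  17.4] 0.0444 perp 0.0223
c3.pkl [273.9 205.1  27.5] [273.1 194.2  17.4] 0.0064 perp 0.0209
```

The component-based measurement agrees across the views. The marker is at about 0.045, and the pointer is still about 6 mm short, which fits the 6.8 N force reading (rod at about 0.037).

Request:
drive_tool:
  deltas:
    - {"hand": 0, "offset": [0.07, -0.19, 0], "angular": [0, 0, 0]}
    - {"hand": 0, "offset": [0.14, -0.38, 0], "angular": [0, 0, 0]}
    - {"hand": 0, "offset": [0.22, -0.58, 0], "angular": [0, 0, 0]}
    - {"hand": 0, "offset": [0.22, -0.58, 0], "angular": [0, 0, 0]}
    - {"hand": 0, "offset": [0.22, -0.58, 0], "angular": [0, 0, 0]}
    - {"hand": 0, "offset": [0.22, -0.58, 0], "angular": [0, 0, 0]}

```text
time: 8.45
tool_pos: [0.5823, 0.1314, 0.0481]
tcp_rot: [-1.796, -2.576, -0.001]
wrist_force: [-2.2, 7.9, -1.6]
width: 0.286
```

```bash
cat > look2.py <<'E'
from h import *
import pickle
t=shot('top');w=shot('wrist');s=shot('scene');pickle.dump((t,w,s),open('c3.pkl','wb'))
st=bot.read_state();print(st['tool_pos'],st['wrist_force'],st['width'])
a=cv2.resize(t['frame'][180:220,210:290],None,fx=7,fy=7,interpolation=cv2.INTER_CUBIC)
p=proj(s,(.52,.28,.06)).astype(int)
b=cv2.resize(s['frame'][p[1]-30:p[1]+20,p[0]-50:p[0]+50],(560,280),interpolation=cv2.INTER_CUBIC)
cv2.imwrite('pics/v6.png',np.vstack([a,b]))
E
python3 look2.py; python3 gap2.py|tail -1
```

```text
[0.58230302 0.13131643 0.04815158] [-2.76153847  7.1468135  -2.01996041] 0.2855888999822425
c3.pkl [276.7 204.   29.4] [273.3 194.3  17.6] 0.0006 perp 0.0206
```

View pics/v6.png

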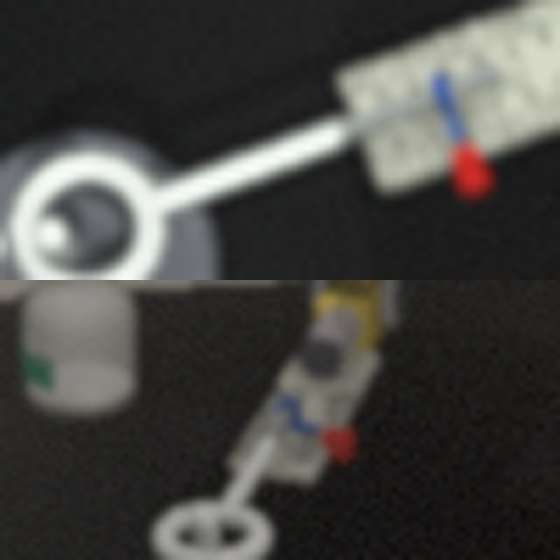

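The blue pointer at (440,90)–(462,142) now runs straight into the red marker at (470,170). The measured gap is 0.6 mm, and the force of about 7.7–8.2 N fits a rod pull of about 45 mm. I'll hand the job in.

```bash
python3 -c "
from workcell import bot
print(bot.finish_job())"
```

```text
the job is handed in; nothing more can be done
None
```

I gripped the balance by its yellow handle, lifted it, lowered its ring over the steel post's pin and pulled the handle level and straight away. I handed it in still holding it at the red marker; the hand-in reports no verdict.

**Last checks (at about 8.5 s):**
- **Pointer:** it was 0.6 mm from the marker's middle in the top view, against a limit of 4 mm.
- **Pull:** the horizontal force at the wrist was about 7.7–8.2 N, which fits a rod pull of about 45 mm.
- **Ring and height:** the ring was around the pin in both views. From the tool height, the balance's underside was about 41 mm above the bench and the ring centre about 17 mm below the pin top.
- **Tool:** it was still pointing straight down and the grip was holding. I did not measure the tilt of the balance directly.
- **Bystanders:** I did not recheck the flask, reagent bottle, bulb and vial at the end. The arm's path stayed clear of them.

**One disagreement:** my first colour-based measurement of the pointer gap was noisy, reading 1.4 mm when the pointer was still about 6 mm short. I replaced it with a tighter one that gave a marker position of 44 to 46 mm in three rest views and agreed with the force.

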